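# Release the latched mode key on the block press console

## Robot

A 6-joint arm with a two-finger parallel gripper is mounted at the origin on the work surface. World frame = base frame: x ahead of the robot, y to its left, z up, the work surface at z = 0. Lengths are in m, angles in rad, forces in N, time in s.
With the tool pointing down it reaches from about 0.3 to 0.775 m from the base axis. Payload 14.6 kg.
Tool frame: the origin (TCP) lies on the centre line of the jaws, within the pads' length; the fingertips stand 14 mm ahead of it and the grasp point (between the pads) lies 5 mm behind it; x points along the fingers, y is the direction in which the jaws open and shut, and the axes are right-handed (so a half turn about x gives the same grasp; the last joint's range is limited). The gripper opens to 94 mm and grips with 3 to 60 N. Pads are 16 mm wide; open, the fingers measure 119 mm over their backs; the gripper's body (75 mm by 177 mm) begins 78 mm behind the grasp point.
Start: joints at [-0.067, 0.3, 1.521, -0, 1.321, -0.067], TCP at [0.55, -0, 0.219] pointing down, gripper open.
Joint ranges: [-3.03, 3.03], [-0.79, 2.21], [0.23, 2.52], [-1.04, 4.18], [0, 3.07], [-2.55, 2.55]. Speed limits (rad/s): [2.22, 2.22, 2.57, 3.14, 3.14, 3.14].

## Interface

Orientations are given as [roll, pitch, yaw] about the fixed x, y, z axes, in that order (R = Rz(yaw) Ry(pitch) Rx(roll)).
In Python, from station import * gives the robot as it stands. The module is installed in compiled form; this text tells all that it offers.
- The arm moves only by the shell command python3 -m handwheel 'ROWS' [FORCE]. ROWS is JSON, a list of rows, each a list of 3 entries, a list of its own where there are three numbers: the shift along the tool's x, y, z in mm, then the turn about the tool's x in rad, then the gripper command: -1 is fully open, 1 is shut, values between are in proportion. In form: [[[dx, dy, dz], spin, gripper], ...]. A call has exactly 5 rows; each row is the pose to reach, as a shift and turn from the pose measured when the call began, along the tool's axes at that moment; what a row does not reach only later rows make up. A row lasts 1/10 s, in which the tool goes at most 50 mm and 8.59 degrees, less where a joint would pass 70% of its speed; a pose out of reach is approached as far as the arm can. A call with a gripper value outside its range is refused whole. The fingers move at their own pace and stop on an object; FORCE is the grip in N (left out, the last holds). Time passes only in rows, so rows that repeat a pose let the fingers close, or fill a call up. It gives the time, the measured TCP pose, the force and the opening at its end, in the units of the state.
- get_obs(): the state, without advancing time (a new reading comes with each control period).
- camera(name): name is "scene" or "side" or "wrist"; returns (picture, depth): 420x560x3 uint8, blue, green, red; 420x560 float32, m along the optical axis (not along the pixel's ray), 0 where there is no reading.
- camera_info(name): a dict with "fx", "fy", "cx", "cy" (pixels), "extrinsics" (4x4, takes a point from camera to world coordinates). Camera axes: x right, y down, z forward; pixel columns grow to the right and rows downward; lengths in m; the calibration is good to about 2 mm. A picture is of the moment at which its call begins: read the wrist's pose just before it. camera_info takes no time and is no camera call; for the wrist camera it gives the pose at the moment of the call.
- hand_in(): hands the job in, once; it reports no verdict.
The state is a dict: "time_s": time; "qpos": joint angles; "joint_vel": joint speeds; "tau": joint torques, N m; "ee_pos": TCP position; "eef_rot": TCP orientation; "force": force on the tool from outside, world axes, zero at the start; "moment": the same for the moment, N m; "grip_width": finger opening in m.
Only numpy, scipy, OpenCV 4.12 (cv2) and the standard library are available. Lean on these libraries where they do the work, as an engineer would, in place of code of your own. Each camera call takes 0.05 s, during which the arm holds its last target. There are 200 camera calls.

## Task

One of the four yellow mode keys on the block press's grey console has been left latched down. Beginning at the green lamp and working along the row, tap each of the four keys lightly with the fingertips to feel which one it is, lift the fingers off, and only then press that key down to its stop and let go so that it springs up like the others. Do not push in the other three, and leave the loose things around where they are: nothing is to be picked up.

Things in the scene. Friction and masses are not known exactly. Their poses are not given: they have to be found in the camera images.
- console: Fixed grey control box of the block press, 200 (x) x 400 (y) x 70 (z) mm; origin at the centre of its underside on the table, z up, y along the key row towards the green lamp. Its flat top is 70 mm above the table. The row of keys runs along y at x = -30 mm. A black knob (28 mm across, 21 mm tall) stands at the end opposite the lamp.
- lamp (a point): Top of the round green lamp (about 32 mm across, 19 mm tall) at one end of the key row: it marks the end where the tapping starts (the robot's left, +y).
- slot1 (a point): Place 1 of the row, counted from the green lamp: centre of that key's place, on the console's top face. Places are 70 mm apart; the first is 65 mm from the lamp.
- slot2 (a point): Place 2 of the row, counted from the green lamp: centre of that key's place, on the console's top face. Places are 70 mm apart; the first is 65 mm from the lamp.
- slot3 (a point): Place 3 of the row, counted from the green lamp: centre of that key's place, on the console's top face. Places are 70 mm apart; the first is 65 mm from the lamp.
- slot4 (a point): Place 4 of the row, counted from the green lamp: centre of that key's place, on the console's top face. Places are 70 mm apart; the first is 65 mm from the lamp.
- unit_a: Key unit a: fixed black frame 54 mm square and 4 mm high round a yellow key cap 40 mm square; origin at its centre, on the console's top face. The cap's top is 22 mm above that face when up, 17 mm latched down, 8 mm at its stop. The letter says nothing about its place in the row, which changes.
- unit_b: Key unit b: fixed black frame 54 mm square and 4 mm high round a yellow key cap 40 mm square; origin at its centre, on the console's top face. The cap's top is 22 mm above that face when up, 17 mm latched down, 8 mm at its stop. The letter says nothing about its place in the row, which changes.
- unit_c: Key unit c: fixed black frame 54 mm square and 4 mm high round a yellow key cap 40 mm square; origin at its centre, on the console's top face. The cap's top is 22 mm above that face when up, 17 mm latched down, 8 mm at its stop. The letter says nothing about its place in the row, which changes.
- unit_d: Key unit d: fixed black frame 54 mm square and 4 mm high round a yellow key cap 40 mm square; origin at its centre, on the console's top face. The cap's top is 22 mm above that face when up, 17 mm latched down, 8 mm at its stop. The letter says nothing about its place in the row, which changes.
- key_a (a joint): How far unit a's key is down, m: 0 up, about 0.005 latched down, 0.014 the stop. Spring force: 1.4 N up, 3.2 N at 5 mm, 6.3 N at the stop. An up key gives from 1.4 N; a latched one does not give until about 3 N. Pushed slowly to its stop (6 to 8 N) and let go, a latched key springs up. An up key pushed down over 9 mm would switch the machine; over 30 N harms a key.
- key_b (a joint): How far unit b's key is down, m: 0 up, about 0.005 latched down, 0.014 the stop. Spring force: 1.4 N up, 3.2 N at 5 mm, 6.3 N at the stop. An up key gives from 1.4 N; a latched one does not give until about 3 N. Pushed slowly to its stop (6 to 8 N) and let go, a latched key springs up. An up key pushed down over 9 mm would switch the machine; over 30 N harms a key.
- key_c (a joint): How far unit c's key is down, m: 0 up, about 0.005 latched down, 0.014 the stop. Spring force: 1.4 N up, 3.2 N at 5 mm, 6.3 N at the stop. An up key gives from 1.4 N; a latched one does not give until about 3 N. Pushed slowly to its stop (6 to 8 N) and let go, a latched key springs up. An up key pushed down over 9 mm would switch the machine; over 30 N harms a key.
- key_d (a joint): How far unit d's key is down, m: 0 up, about 0.005 latched down, 0.014 the stop. Spring force: 1.4 N up, 3.2 N at 5 mm, 6.3 N at the stop. An up key gives from 1.4 N; a latched one does not give until about 3 N. Pushed slowly to its stop (6 to 8 N) and let go, a latched key springs up. An up key pushed down over 9 mm would switch the machine; over 30 N harms a key.
- locpin: Loose bystander: steel locating pin with a brass head, 26 mm across, 45 mm tall, standing on the console behind the keys; origin at the centre of its underside.
- pencil: Loose bystander: flat red carpenter's pencil, 160 x 14 x 8 mm, lying on the console behind the keys; origin at the centre of its underside.
- sample: Loose bystander: small brown hollow fibre block, 75 x 100 x 60 mm, on the table to the left of the console; origin at the centre of its underside.
- release: Loose bystander: white plastic bottle, 60 mm across, 150 mm tall, to the right of the console; origin at the centre of its underside.
- pot: Loose bystander: open steel cup, 76 mm across, 85 mm tall, to the left of the console; origin at the centre of its underside.
- gauge: Loose bystander: orange instrument case, 50 x 90 x 30 mm, to the right of the console; origin at the centre of its underside.

How it is judged:
By the outcome, as a careful person would: the job done as asked, in the order asked, and still so for the second after the job is handed in, with the robot touching nothing.
It also fails if it takes over 51 s, if anything falls off the work surface, if the arm or the gripper's body presses on something with over 40 N, if the wrist force passes 120 N, or if a joint passes its speed limit or range.

## Working session

There is one attempt and no reset: what is moved stays moved. The work goes in short steps, Python scripts to look and compute and a shell command to move; the robot and the scene stay as the last step left them, time stands still between calls to the robot, and variables do not carry over. Pictures are saved under pics/ and viewed, about 8 in all and at most 12, crops included, and the job is handed in when it is done.

```bash
mkdir -p pics; python3 - <<'E'
from station import *
import cv2,numpy as np
o=get_obs();print(o)
for n in("scene","wrist"):
    p,d=camera(n);i=camera_info(n);cv2.imwrite(f"pics/{n}1.png",p);np.savez(f"{n}1.npz",p=p,d=d,E=i["extrinsics"],k=[i["fx"],i["fy"],i["cx"],i["cy"]])
    print(n,i)
E
```

```text
{'time_s': 0.0, 'qpos': array([-6.66050449e-02,  3.00461156e-01,  1.52159098e+00, -3.89604153e-05,
        1.32070640e+00, -6.65977293e-02]), 'joint_vel': array([ 0.00110971, -0.00095265, -0.00133558, -0.00038953,  0.00150908,
        0.00041551]), 'tau': array([-1.53750298e-03, -5.31805658e+01, -3.52735734e+01,  7.07558286e-02,
        2.43994006e-02, -4.79655944e-05]), 'ee_pos': array([5.49746738e-01, 1.47636506e-06, 2.18887590e-01]), 'eef_rot': array([-1.60503761,  1.56962983,  3.10735372]), 'force': array([ 0.13903709,  0.40758512, -0.23142204]), 'moment': array([ 0.02255422, -0.02645371, -0.02709346]), 'grip_width': 0.09402902124254636}
scene {'fx': 390.51527325018213, 'fy': 390.51527325018213, 'cx': 278.26550640389917, 'cy': 207.75958362424126, 'extrinsics': array([[ 0.24385845,  0.61181053, -0.75247653,  1.19209288],
       [ 0.96980781, -0.1519006 ,  0.19078528, -0.10677425],
       [ 0.00242281, -0.77628222, -0.63038087,  0.60398321],
       [ 0.        ,  0.        ,  0.        ,  1.        ]])}
wrist {'fx': 328.92683961643314, 'fy': 328.92683961643314, 'cx': 278.11510159163316, 'cy': 209.47938876272863, 'extrinsics': array([[ 9.99999088e-01,  9.65905160e-04, -9.43521937e-04,
         5.51089619e-01],
       [ 7.06660999e-04, -9.69810813e-01, -2.43857514e-01,
         6.96229369e-02],
       [-1.15058101e-03,  2.43856625e-01, -9.69810612e-01,
         3.84247126e-01],
       [ 0.00000000e+00,  0.00000000e+00,  0.00000000e+00,
         1.00000000e+00]])}
```

View pics/scene1.png

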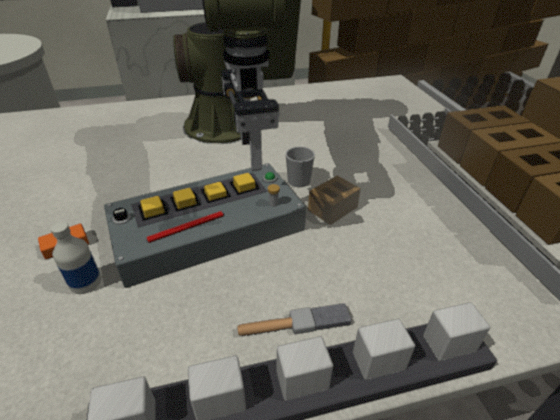

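View pics/wrist1.png

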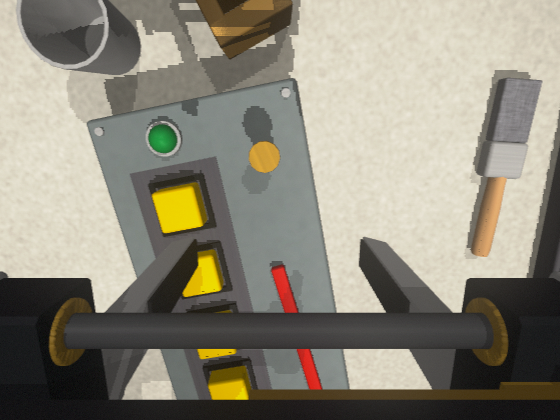

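The scene view shows the four yellow keys at about (151,207), (184,198), (215,190) and (245,183), the green lamp at (270,176) and the knob at (121,213). In the wrist view the lamp is at (163,138) and key 1 at (180,207). The console is yawed by roughly 15°.

```bash
cat > h.py <<'E'
import cv2,numpy as np
def blobs(f,lo,hi,amin):
    z=np.load(f);hsv=cv2.cvtColor(z["p"],cv2.COLOR_BGR2HSV);m=cv2.inRange(hsv,lo,hi)
    n,l,s,c=cv2.connectedComponentsWithStats(m);fx,fy,cx,cy=z["k"];out=[]
    for j in range(1,n):
        if s[j,4]<amin: continue
        v,u=np.nonzero((l==j)&(z["d"]>0));d=z["d"][v,u]
        P=np.c_[(u-cx)/fx*d,(v-cy)/fy*d,d]@z["E"][:3,:3].T+z["E"][:3,3]
        top=P[P[:,2]>np.percentile(P[:,2],90)-.006]
        r=cv2.minAreaRect((top[:,:2]*1000).astype(np.float32))
        out.append((c[j].round(),s[j,4],np.round(np.median(top,0),4),np.round(r[0],1),np.round(r[1],1),round(r[2],1)))
    return out
E
python3 - <<'E'
from h import *
for n in("scene1","wrist1"):
    for nm,lo,hi in(("yel",(22,170,90),(32,255,255)),("grn",(50,120,50),(80,255,255))):
        print(n,nm)
        for b in blobs(n+".npz",lo,hi,40): print(*b)
from station import *
from scipy.spatial.transform import Rotation as R
print(R.from_euler("xyz",get_obs()["eef_rot"]).as_matrix().round(3))
E
```

```text
scene1 yel
[243. 181.] 212 [ 0.4645 -0.0038  0.0927] [460.4  -2.9] [35.9 38.2] 12.5
[214. 190.] 219 [ 0.4776 -0.071   0.0876] [473.1 -71.2] [37.5 39.2] 9.8
[183. 196.] 218 [ 0.49   -0.14    0.0923] [ 487.3 -139.4] [37.6 39.2] 10.1
[151. 204.] 238 [ 0.5035 -0.2082  0.0924] [ 501. -208.] [36.3 38.7] 11.6
scene1 grn
[269. 176.] 46 [0.4501 0.0598 0.0858] [450.   58.9] [18.5 11.3] 56.6
wrist1 yel
[179. 208.] 2093 [ 0.459  -0.0034  0.0919] [458.5  -4.5] [39.7 40.1] 11.1
[205. 275.] 1215 [ 0.4793 -0.075   0.0871] [490.3 -54.2] [101.   33.5] 66.2
[214. 352.] 298 [ 0.4847 -0.1553  0.092 ] [ 487.8 -157.1] [39.3 12.9] 1.3
[229. 384.] 1206 [ 0.4989 -0.2     0.0918] [ 497.3 -202. ] [41.9 27.7] 2.8
wrist1 grn
[162. 138.] 618 [0.4471 0.0592 0.0864] [446.   59.3] [21.6 21.9] 1.8
[[-0.001  1.     0.   ]
 [ 0.     0.    -1.   ]
 [-1.    -0.001 -0.   ]]
```

Row direction is about 11.3° of yaw, with keys near (459,-4), (473,-72), (487,-140) and (500,-208) mm. Depth suggests key 2 is the lower one, and tapping has to confirm it. I'll shut the fingers and go above key 1.

```bash
python3 -m handwheel '[[[0,-30,1],0,1],[[15,-60,3],0,1],[[40,-91,4],0,1],[[65,-91,4],0,1],[[75,-91,4],0,1]]' 10; python3 -m handwheel '[[[0,0,0],0,1],[[0,0,0],0,1],[[0,0,0],0,1],[[0,0,0],0,1],[[0,0,0],0,1]]'
python3 - <<'E'
from station import *
import cv2,numpy as np
n="wrist"
o=get_obs();p,d=camera(n);i=camera_info(n);cv2.imwrite("pics/w2.png",p);np.savez("w2.npz",p=p,d=d,E=i["extrinsics"],k=[i["fx"],i["fy"],i["cx"],i["cy"]])
print(o["ee_pos"],o["force"],o["grip_width"],o["time_s"])
E
```

```text
time_s: 0.6
ee_pos: [0.4576, -0.0039, 0.1424]
eef_rot: [-1.647, 1.568, 3.066]
force: [0.4, -0.7, 0.0]
grip_width: 0.0573
time_s: 1.1
ee_pos: [0.4579, -0.0039, 0.1429]
eef_rot: [-1.652, 1.568, 3.061]
force: [-0.7, -0.2, 0.9]
grip_width: 0.0176
[ 0.45786888 -0.00394124  0.14286501] [-0.72011513 -0.18253022  0.87398788] 0.017596884845397228 1.1
```

View pics/w2.png

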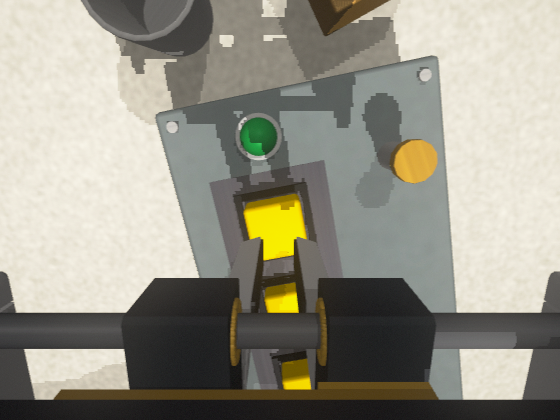

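The shut fingers stand centred in x over key 1, at (275,225), with the lamp at (258,137) and the pin head at (415,160) well clear. Descending to just above the cap.

```bash
python3 -m handwheel '[[[0,0,0],0,1],[[0,0,0],0,1],[[12,1,0],0,1],[[24,1,0],0,1],[[34,1,0],0,1]]'; python3 -m handwheel '[[[0,0,0],0,1],[[1,0,0],0,1],[[1,0,0],0,1],[[2,0,0],0,1],[[2,0,0],0,1]]'
```

```text
time_s: 1.65
ee_pos: [0.4582, -0.0039, 0.1072]
eef_rot: [-1.655, 1.567, 3.057]
force: [-0.9, -0.3, -0.1]
grip_width: -0.0002
time_s: 2.15
ee_pos: [0.4584, -0.0039, 0.1053]
eef_rot: [-1.657, 1.567, 3.055]
force: [-1.0, 0.5, 1.9]
grip_width: 0.0006
```

```bash
python3 -m handwheel '[[[0.5,0,0],0,1],[[1,0,0],0,1],[[1.5,0,0],0,1],[[1.5,0,0],0,1],[[1.5,0,0],0,1]]'; python3 - <<'E'
from station import *
import numpy as np
F=[]
for k in range(4):
    camera("side");F.append(get_obs()["force"][2])
print(np.round(F,2),get_obs()["ee_pos"])
E
```

```text
time_s: 2.65
ee_pos: [0.4584, -0.0039, 0.1039]
eef_rot: [-1.652, 1.568, 3.06]
force: [-1.4, 0.5, 1.2]
grip_width: 0.0006
[1.43 1.14 2.53 2.09] [ 0.45844437 -0.00392576  0.10390836]
```

Key 1 gives at under 2 N with the tip at z≈0.090, so it is up. Lift and go to key 2.

```bash
python3 -m handwheel '[[[-10,0,0],0,1],[[-18,2,10],0,1],[[-18,14,50],0,1],[[-18,14,68],0,1],[[-18,14,68],0,1]]'; python3 -m handwheel '[[[6,0,0],0,1],[[12,0,0],0,1],[[16,0,0],0,1],[[16,0,0],0,1],[[16,0,0],0,1]]';  python3 -m handwheel '[[[1,0,0],0,1],[[2,0,0],0,1],[[2,0,0],0,1],[[2,0,0],0,1],[[2,0,0],0,1]]'; python3 - <<'E'
from station import *
import numpy as np
F=[]
for k in range(4):
    camera("side");F.append(get_obs()["force"][2])
print(np.round(F,2),get_obs()["ee_pos"])
E
```

```text
time_s: 3.35
ee_pos: [0.4727, -0.0742, 0.1224]
eef_rot: [-1.538, 1.568, -3.111]
force: [0.0, -0.1, 0.7]
grip_width: 0.0004
time_s: 3.85
ee_pos: [0.4727, -0.0738, 0.1064]
eef_rot: [-1.554, 1.568, -3.126]
force: [-0.2, 0.6, 0.2]
grip_width: 0.0002
time_s: 4.35
ee_pos: [0.4727, -0.0738, 0.1044]
eef_rot: [-1.556, 1.568, -3.129]
force: [-0.1, -0.4, 0.5]
grip_width: 0.0007
[-0.05  0.64 -0.47  0.03] [ 0.47267964 -0.073811    0.10443001]
```

```bash
for i in 1; do python3 -m handwheel '[[[1,0,0],0,1],[[2,0,0],0,1],[[2,0,0],0,1],[[2,0,0],0,1],[[2,0,0],0,1]]'; done; python3 -m handwheel '[[[0.4,0,0],0,1],[[0.8,0,0],0,1],[[1.2,0,0],0,1],[[1.2,0,0],0,1],[[1.2,0,0],0,1]]'; python3 - <<'E'
from station import *
import numpy as np
F=[]
for k in range(4):
    camera("side");F.append(get_obs()["force"][2])
print(np.round(F,2),get_obs()["ee_pos"])
E
```

```text
time_s: 5.05
ee_pos: [0.4727, -0.0738, 0.1024]
eef_rot: [-1.553, 1.568, -3.126]
force: [0.7, -1.0, 0.1]
grip_width: 0.0004
time_s: 5.55
ee_pos: [0.4727, -0.0738, 0.1013]
eef_rot: [-1.537, 1.568, -3.11]
force: [-0.2, -0.1, 2.1]
grip_width: 0.0005
[1.77 2.18 2.49 3.86] [ 0.47268771 -0.07384311  0.10128434]
```

Key 2 has no contact until tip z≈0.0875, then holds about 2.5 N: latched. Now key 3 and key 4.

```bash
python3 -m handwheel '[[[-10,0,0],0,1],[[-20,2,10],0,1],[[-20,14,50],0,1],[[-20,14,66],0,1],[[-20,14,66],0,1]]'; python3 -m handwheel '[[[6,0,0],0,1],[[12,0,0],0,1],[[15,0,0],0,1],[[15,0,0],0,1],[[15,0,0],0,1]]';  python3 -m handwheel '[[[0.5,0,0],0,1],[[1,0,0],0,1],[[1.5,0,0],0,1],[[2,0,0],0,1],[[2,0,0],0,1]]'; python3 - <<'E'
from station import *
import numpy as np
F=[]
for k in range(4):
    camera("side");F.append(get_obs()["force"][2])
print(np.round(F,2),get_obs()["ee_pos"])
E
```

```text
time_s: 6.25
ee_pos: [0.4869, -0.1421, 0.122]
eef_rot: [-1.236, 1.569, -2.811]
force: [-0.1, 0.2, -0.1]
grip_width: 0.0003
time_s: 6.75
ee_pos: [0.4869, -0.1418, 0.107]
eef_rot: [-1.303, 1.569, -2.878]
force: [1.1, -0.2, 1.1]
grip_width: 0.0005
time_s: 7.25
ee_pos: [0.487, -0.1417, 0.1051]
eef_rot: [-1.259, 1.569, -2.833]
force: [1.0, 0.9, 0.4]
grip_width: 0.0005
[1.09 1.89 1.87 1.03] [ 0.48693771 -0.14177655  0.10507634]
```

```bash
python3 -m handwheel '[[[0.5,0,0],0,1],[[1,0,0],0,1],[[1.3,0,0],0,1],[[1.3,0,0],0,1],[[1.3,0,0],0,1]]'; python3 - <<'E'
from station import *
import numpy as np
F=[]
for k in range(4):
    camera("side");F.append(get_obs()["force"][2])
print(np.round(F,2),get_obs()["ee_pos"])
E
python3 -m handwheel '[[[-10,0,0],0,1],[[-20,2,10],0,1],[[-20,14,50],0,1],[[-20,14,66],0,1],[[-20,14,66],0,1]]'; python3 -m handwheel '[[[6,0,0],0,1],[[12,0,0],0,1],[[17,0,0],0,1],[[17,0,0],0,1],[[17,0,0],0,1]]';  python3 -m handwheel '[[[0.5,0,0],0,1],[[1,0,0],0,1],[[1.5,0,0],0,1],[[2,0,0],0,1],[[2,0,0],0,1]]'; python3 - <<'E'
from station import *
import numpy as np
F=[]
for k in range(4):
    camera("side");F.append(get_obs()["force"][2])
print(np.round(F,2),get_obs()["ee_pos"])
E
```

```text
time_s: 7.95
ee_pos: [0.4869, -0.1417, 0.1038]
eef_rot: [-1.305, 1.569, -2.88]
force: [-0.1, 1.3, 1.5]
grip_width: 0.0007
[2.01 1.86 1.87 2.67] [ 0.48694068 -0.14175564  0.103774  ]
time_s: 8.65
ee_pos: [0.5005, -0.2099, 0.1241]
eef_rot: [-1.102, 1.569, -2.679]
force: [0.6, 0.8, 0.1]
grip_width: 0.0005
time_s: 9.15
ee_pos: [0.5005, -0.2095, 0.107]
eef_rot: [-1.24, 1.569, -2.816]
force: [-0.3, -0.7, -0.1]
grip_width: 0.0004
time_s: 9.65
ee_pos: [0.5005, -0.2095, 0.1051]
eef_rot: [-1.186, 1.569, -2.763]
force: [0.2, 2.1, 0.6]
grip_width: 0.0004
[2.3  1.77 2.93 1.87] [ 0.50051144 -0.20954771  0.10505336]
```

```bash
python3 -m handwheel '[[[0.5,0,0],0,1],[[1,0,0],0,1],[[1.3,0,0],0,1],[[1.3,0,0],0,1],[[1.3,0,0],0,1]]'; python3 - <<'E'
from station import *
import numpy as np
F=[]
for k in range(4):
    camera("side");F.append(get_obs()["force"][2])
print(np.round(F,2),get_obs()["ee_pos"])
E
python3 -m handwheel '[[[-12,0,0],0,1],[[-26,0,0],0,1],[[-26,-8,-42],0,1],[[-26,-20,-92],0,1],[[-26,-28,-136],0,1]]';python3 -m handwheel '[[[0,0,0],0,1],[[0,0,0],0,1],[[0,0,0],0,1],[[0,0,0],0,1],[[0,0,0],0,1]]'
python3 - <<'E'
from station import *
import cv2,numpy as np
n="scene"
p,d=camera(n);i=camera_info(n);cv2.imwrite("pics/s2.png",cv2.resize(p[130:300,30:380],None,fx=2,fy=2));np.savez("s2.npz",p=p,d=d,E=i["extrinsics"],k=[i["fx"],i["fy"],i["cx"],i["cy"]])
from h import *
for b in blobs("s2.npz",(22,170,90),(32,255,255),40): print(*b)
E
```

```text
time_s: 10.35
ee_pos: [0.5005, -0.2096, 0.1038]
eef_rot: [-1.165, 1.569, -2.741]
force: [-0.9, 0.8, 2.4]
grip_width: 0.0006
[1.31 1.02 2.   2.06] [ 0.50055591 -0.2095438   0.10380163]
time_s: 11.05
ee_pos: [0.4728, -0.0721, 0.1309]
eef_rot: [-0.589, 1.569, -2.166]
force: [1.0, -0.1, -0.6]
grip_width: 0.0008
time_s: 11.55
ee_pos: [0.4729, -0.0729, 0.1309]
eef_rot: [-0.702, 1.569, -2.281]
force: [0.2, 0.3, 0.8]
grip_width: 0.0005
[243. 181.] 178 [ 0.4635 -0.0031  0.0924] [461.8  -3. ] [36.8 37. ] 12.7
[214. 190.] 217 [ 0.4771 -0.0716  0.0874] [473.2 -71. ] [37.5 39.4] 10.9
[183. 196.] 222 [ 0.4896 -0.1401  0.0922] [ 486.2 -139.7] [38.7 39.1] 11.2
[151. 204.] 236 [ 0.5027 -0.2083  0.0924] [ 499.9 -208.4] [37.7 38.4] 11.5
```

View pics/s2.png

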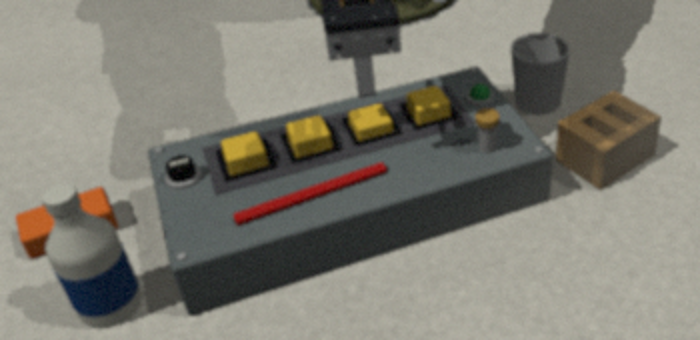

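The taps agree with the picture: keys 1, 3 and 4 stand at z≈0.092, and key 2 (at (370,122) in the crop) at 0.087. The bystanders are undisturbed. The fingers are lifted over key 2, so I'll press it slowly.

```bash
python3 -m handwheel '[[[10,0,0],0,1],[[20,0,0],0,1],[[26,0,0],0,1],[[28,0,0],0,1],[[29,0,0],0,1]]';python3 -m handwheel '[[[0.8,0,0],0,1],[[1.6,0,0],0,1],[[2.4,0,0],0,1],[[3.2,0,0],0,1],[[4,0,0],0,1]]';python3 -m handwheel '[[[0.8,0,0],0,1],[[1.6,0,0],0,1],[[2.4,0,0],0,1],[[3.2,0,0],0,1],[[3.6,0,0],0,1]]'; python3 -m handwheel '[[[0.5,0,0],0,1],[[1,0,0],0,1],[[1.2,0,0],0,1],[[1.2,0,0],0,1],[[1.2,0,0],0,1]]'
```

```text
time_s: 12.1
ee_pos: [0.4727, -0.0728, 0.1014]
eef_rot: [-1.055, 1.569, -2.634]
force: [-0.6, 0.3, 0.1]
grip_width: 0.0004
time_s: 12.6
ee_pos: [0.4728, -0.0728, 0.0978]
eef_rot: [-0.83, 1.569, -2.409]
force: [-3.1, 0.1, 4.8]
grip_width: 0.0004
time_s: 13.1
ee_pos: [0.4729, -0.0728, 0.0945]
eef_rot: [-0.658, 1.569, -2.237]
force: [-3.3, 0.7, 6.7]
grip_width: 0.0005
time_s: 13.6
ee_pos: [0.4728, -0.0728, 0.0936]
eef_rot: [-0.589, 1.569, -2.167]
force: [-3.0, 0.7, 6.7]
grip_width: 0.0003
```

```bash
python3 -m handwheel '[[[0.5,0,0],0,1],[[1,0,0],0,1],[[1.2,0,0],0,1],[[1.2,0,0],0,1],[[1.2,0,0],0,1]]'; python3 -m handwheel '[[[0.5,0,0],0,1],[[1,0,0],0,1],[[1,0,0],0,1],[[1,0,0],0,1],[[1,0,0],0,1]]'
```

```text
time_s: 14.1
ee_pos: [0.4728, -0.0728, 0.0927]
eef_rot: [-0.461, 1.569, -2.04]
force: [-3.1, -0.1, 6.0]
grip_width: 0.0003
time_s: 14.6
ee_pos: [0.4729, -0.0728, 0.0922]
eef_rot: [-0.295, 1.569, -1.873]
force: [-4.2, 0.8, 7.7]
grip_width: 0.0006
```

```bash
python3 -m handwheel '[[[0.5,0,0],0,1],[[1,0,0],0,1],[[1.2,0,0],0,1],[[1.2,0,0],0,1],[[1.2,0,0],0,1]]'; python3 - <<'E'
from station import *
import numpy as np
F=[]
for k in range(4):
    camera("side");F.append(get_obs()["force"][2])
print(np.round(F,2),get_obs()["ee_pos"])
E
```

```text
time_s: 15.1
ee_pos: [0.473, -0.0728, 0.092]
eef_rot: [0.106, 1.569, -1.473]
force: [-7.5, 1.0, 16.7]
grip_width: 0.0007
[16.5  17.06 17.9  15.84] [ 0.47295297 -0.07281075  0.09200198]
```

At the stop: the force jumped to 17 N (below 30 N) and the fingers no longer sank. Let go straight up and check.

```bash
python3 -m handwheel '[[[-1,0,0],0,1],[[-3,0,0],0,1],[[-6,0,0],0,1],[[-10,0,0],0,1],[[-16,0,0],0,1]]'; python3 -m handwheel '[[[-15,0,0],0,1],[[-35,0,0],0,1],[[-60,0,0],0,1],[[-80,0,0],0,1],[[-80,0,0],0,1]]'
python3 - <<'E'
from station import *
import cv2,numpy as np
from h import *
for n in("scene","wrist"):
    p,d=camera(n);i=camera_info(n);cv2.imwrite(f"pics/{n}3.png",p);np.savez(n+"3.npz",p=p,d=d,E=i["extrinsics"],k=[i["fx"],i["fy"],i["cx"],i["cy"]])
    for b in blobs(n+"3.npz",(22,170,90),(32,255,255),40): print(n,*b)
p=cv2.imread("pics/scene3.png");cv2.imwrite("pics/s3.png",cv2.resize(p[130:300,30:380],None,fx=2,fy=2))
E
```

```text
time_s: 15.8
ee_pos: [0.473, -0.0728, 0.1082]
eef_rot: [0.1, 1.569, -1.479]
force: [-0.1, 0.2, 0.5]
grip_width: 0.0006
time_s: 16.3
ee_pos: [0.474, -0.0729, 0.1908]
eef_rot: [1.1, 1.566, -0.479]
force: [0.1, 0.4, -0.1]
grip_width: 0.0005
scene [243. 181.] 204 [ 0.4648 -0.0042  0.0924] [459.5  -3.4] [37.8 38.3] 9.8
scene [214. 188.] 219 [ 0.4776 -0.0723  0.0922] [473.4 -71.5] [37.  38.9] 11.6
scene [183. 196.] 228 [ 0.4903 -0.1403  0.0923] [ 487.  -139.7] [37.7 39.2] 14.4
scene [151. 204.] 235 [ 0.5038 -0.2082  0.0923] [ 499.5 -208.4] [38.7 38.4] 8.9
wrist [255. 128.] 2675 [ 0.4571 -0.004   0.0909] [456.8  -4.5] [39.7 40. ] 11.0
wrist [273. 211.] 2386 [ 0.4706 -0.0718  0.0908] [470.5 -73.1] [39.7 40.3] 11.4
wrist [307. 267.] 48 [ 0.4867 -0.0644  0.2205] [486.7 -64.4] [0.1 0.7] 11.1
wrist [278. 291.] 121 [ 0.4737 -0.0658  0.2431] [473.7 -66.9] [3.9 0. ] 89.5
```

View pics/s3.png

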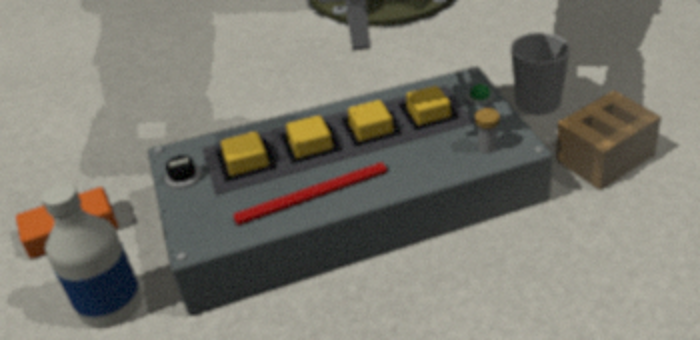

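All four caps now stand at z≈0.092 (key 2 at (370,118) in the crop), the bystanders have not moved, and the arm is clear.

```bash
python3 -c "
from station import *
print(hand_in())"
```

```text
the job is handed in; nothing more can be done
None
```

The latched key was the second from the green lamp. It has been released and stands up like the others, and the job is handed in.

- **Tapping:** I tapped the four keys in order from the lamp. Keys 1, 3 and 4 touched at a tip height of about 0.092 m and gave at about 2 N, so they were up. Key 2 had no contact until about 0.0875 m, then held about 2.5 N, so it was the latched one. The force reading carries about 0.7 N of noise, so contact height was the clearer sign.
- **Pressing:** With the fingers lifted clear first, I pressed key 2 slowly to its stop and let go. The push peaked at about 17 N, which is above the 6 to 8 N needed but below the 30 N limit.
- **Last checks:** The scene camera depth puts all four caps level, 0.0922 to 0.0924 m; key 2 was at 0.0874 m before the press. The wrist camera saw only keys 1 and 2 and put them level too, but about 1.5 mm lower, which is within its calibration. The loose things look unmoved in the last picture, the fingers are about 85 mm above the keys, and about 16 s of the 51 s were used. No check failed.

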